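# Snug the bridge press and set its memory marker

### The job

The ukulele's bridge has been re-glued and sits in the bench press. Push the press's handwheel round clockwise (seen from above) by its red peg until you clearly feel the pad bite on the bridge, and stop there: snug, not crushed. Then, leaving the wheel where it is, slide the yellow memory marker round the scale until it lines up with the wheel's red pointer on the far rim, and let go of everything without disturbing the things around.

Things in the scene. Friction and masses are not known exactly. Their poses are not given: they have to be found in the camera images.
- press: Fixed bench press: steel portal 290 mm long (x) and 165 mm high over the ukulele, blue beam, round aluminium scale plate of radius 92 mm on top (plate top 151 mm above the table). Origin on the wheel's vertical axis at table level; own x points away from the robot, to the far rim, own z up. A steel sleeve under the beam hides the pad.
- hub (a point): Point on the vertical axis of the handwheel, 173 mm above the table, mid-height of its rim (black, radius 62 mm, bar 12 mm thick, top 179 mm above the table, four spokes). The wheel turns clockwise from above to lower the pad, 20 mm per radian, and stays where it is left. It first turns free for at least 0.3 rad (at most 1.3 rad) before the pad bites; where, is hidden and must be felt.
- peg (a point): Red upright peg on the wheel, diameter 14 mm, top 223 mm above the table; this point is 198 mm up, 55 mm from the axis, opposite the pointer. It starts near the robot, to its right, and is pushed clockwise (to the left), e.g. by shut fingers. Turning free takes about 9 N sideways on the peg; after the bite the push grows by 0.4 N per mm of peg travel.
- pointer (a point): Outer tip of the wheel's red pointer, 79 mm from the axis, 156 mm above the table, close over the scale plate on the far side of the wheel.
- plunger: Steel plunger with the pad, on the wheel's axis, hidden in the sleeve under the beam; origin at the centre of the pad's underside. It presses the bridge with 2.8 N for each newton that the push on the peg exceeds the free push. Snug is 5 to 22 N on the bridge (2 to 8 N of extra push at the peg); 25 N crushes it.
- ukulele: Ukulele lying flat and fixed under the press, 65 mm deep, neck towards the robot's left; origin under the bridge at table level. The cork packing on its bridge has an unknown height (12 mm spread) and gives 1 mm per 3 N.
- marker_tip (a point): Middle of the inner edge of the yellow memory marker, 79 mm from the wheel's axis and 156 mm above the table (so it coincides with the pointer's tip when the two line up). The marker slides round the edge of the scale plate about the wheel's axis with under 1.5 N at its post; it starts on the left of the pointer and stays where it is left.
- marker_post (a point): Middle of the marker's upright post, diameter 12 mm, 106 mm from the wheel's axis, 178 mm above the table; the post's top is at 198 mm, its foot plate at 158 mm. The post lies straight outwards of the marker's tip. It can be pushed from either side.
- glue: Loose white glue bottle with orange cap, diameter 48 mm, 120 mm tall; origin at the centre of its underside. Leave alone.
- jar: Loose amber jar, diameter 60 mm, 65 mm tall; origin at the centre of its underside. Leave alone.
- pedal: Loose red effects pedal, 70 x 110 x 36 mm with a steel switch on top; origin at the centre of its underside. Leave alone.

How it is judged:
By the outcome, as a careful person would: the job done as asked, in the order asked, and still so for the second after the job is handed in, with the robot touching nothing.
It also fails if it takes over 72 s, if anything falls off the work surface, if the arm or the gripper's body presses on something with over 40 N, if the wrist force passes 120 N, or if a joint passes its speed limit or range.

### The arm

A 7-joint arm with a two-finger parallel gripper is mounted at the origin on the work surface. World frame = base frame: x ahead of the robot, y to its left, z up, the work surface at z = 0. Lengths are in mm, angles in rad, forces in N, time in s.
With the tool pointing down it reaches from about 400 to 925 mm from the base axis. Payload 5.6 kg.
Tool frame: the origin (TCP) lies between the finger pads; the fingertips stand 17 mm ahead of it and the grasp point (between the pads) lies 2 mm behind it (manip.tip_extent is the distance from the TCP to the fingertips, in mm); z points along the fingers, y is the line along which they close (so a half turn about z gives the same grasp; the last joint's range is limited). The gripper opens to 85 mm and grips with 20 to 120 N. Pads are 22 mm wide; open, the fingers measure 114 mm over their backs; the gripper's body (76 mm by 85 mm) begins 54 mm behind the grasp point. The pads swing forward as they close: fully open they stand 13 mm farther back than shut.
Start: joints at [1.06, 0.468, -0.012, 1.603, 0.006, 1.071, -0.056], TCP at [293.063, -580.191, 248.29] pointing down, gripper open.
Joint ranges: [-2.53, 2.53], [-0.31, 2.02], [-1.57, 1.55], [0.28, 2.44], [-1.29, 4.43], [0.15, 1.84], [-2.92, 2.92]. Speed limits (rad/s): [2.57, 2.57, 3.14, 3.14, 3.14, 3.14, 3.14].

### API

Orientations are given as a unit quaternion [w, x, y, z].
In Python, from bench import get_state, optics, manip gives the robot as it stands. The module is installed in compiled form; this text tells all that it offers.
- The arm moves only by the tool apply_moves, never from a script. Its argument "commands" is a list of rows, each an object with "xyz": the shift along the tool's x, y, z in mm, a list of three; "twist": the turn about the tool's z in rad. A call has exactly 5 rows; each row is the pose to reach, as a shift and turn from the pose commanded when the call began, along the tool's axes at that moment; what a row does not reach only later rows make up. A row lasts 1/10 s, in which the tool goes at most 50 mm and 8.59 degrees, less where a joint would pass 70% of its speed; a pose out of reach is approached as far as the arm can. A call with a gripper value outside its range is refused whole. "grip" is the gripper's target within -1 to 1 (shut at 1, half-way at 0, fully open at -1), set as the call begins (left out, the last holds). The fingers move at their own pace and stop on an object; "newtons" is the grip in N (left out, the last holds). Time passes only in rows, so rows that repeat a pose let the fingers close, or fill a call up. It gives the time, the measured TCP pose, the force, the opening and the grip force at its end, in the units of the state.
- get_state(): the state, without advancing time (a new reading comes with each control period).
- optics.snapshot(name): name is "side" or "top" or "wrist"; returns a dict with "img" (384x512x3 uint8, blue, green, red), "K" (3x3 intrinsics, pixels), "R" (3x3) and "t" (3): a world point X has camera coordinates R X + t; the wrist camera has in their place "tool_from_camera" (4x4, takes a point from camera to tool coordinates, whose origin is the TCP and whose axes are the flange's). Camera axes: x right, y down, z forward; pixel columns grow to the right and rows downward; lengths in mm; the calibration is good to about 2 mm. A picture is of the moment at which its call begins: read the wrist's pose just before it. There is no depth.
- manip.job_done(): hands the job in; it is judged then, once.
The state is a dict: "time_s": time; "qpos": joint angles; "joint_vel": joint speeds; "effort": joint torques, N m; "tcp_pos": TCP position; "ee_rot": TCP orientation; "force": force on the tool from outside, world axes, zero at the start; "torque": the same for the moment, N m; "gripper_width": opening from 0.0 (shut) to 1.0 (fully open); "finger_force": force on a finger pad.
Only numpy, scipy, OpenCV 4.12 (cv2) and the standard library are available. Lean on these libraries where they do the work, as an engineer would, in place of code of your own. Each camera call takes 0.05 s, during which the arm holds its last target. There are 200 camera calls.

## Working session

There is one attempt and no reset: what is moved stays moved. The work goes in short steps, Python scripts to look and compute and a tool call to move; the robot and the scene stay as the last step left them, time stands still between calls to the robot, and variables do not carry over. Pictures are saved under pics/ and viewed, at most 10 in all, crops included, and the job is handed in when it is done.

Besides the shell and the picture viewer there is one more tool, called in YAML: its name, and indented under it one key for each argument. apply_moves: Moves the arm, as the interface text tells. Its arguments: {"type":"object","properties":{"commands":{"type":"array"},"grip":{"type":"number"},"newtons":{"type":"number"}},"required":["commands"]}

```bash
mkdir -p pics
cat > h.py <<'E'
import numpy as np, cv2
from bench import get_state, optics, manip
def ray(s,u,v,z):
    d=s["R"].T@np.linalg.inv(s["K"])@np.array([u,v,1.]); c=-s["R"].T@s["t"]
    return c+d*(z-c[2])/d[2]
def blobs(img,lo,hi,amin=15):
    h=cv2.cvtColor(img,cv2.COLOR_BGR2HSV); m=cv2.inRange(h,np.array(lo),np.array(hi))
    n,_,st,ce=cv2.connectedComponentsWithStats(m)
    return [(ce[i].round(1).tolist(),st[i].tolist()) for i in range(1,n) if st[i][4]>=amin]
E
python3 - <<'E'
from h import *
st=get_state();print(st["tcp_pos"],st["ee_rot"],st["force"],st["time_s"])
P=[]
for n in("top","side"):
    s=optics.snapshot(n);P.append(s["img"]);np.savez(n+".npz",**{k:s[k] for k in("img","K","R","t")})
    print(n,-s["R"].T@s["t"]);cv2.imwrite("pics/"+n+".png",s["img"])
    for c,lo,hi in(("yel",(22,120,100),(35,255,255)),("red",(0,150,80),(6,255,255)),("red2",(174,150,80),(180,255,255))): print(c,blobs(s["img"],lo,hi))
E
```

```text
[ 292.80204828 -579.72279225  247.33944971] [-8.37414253e-04  9.72778921e-01  2.31733471e-01 -2.60332668e-04] [ 0.19972296 -0.22966073  0.63148758] 0.0
top [ 283.19616895   35.02673381 1491.75845332]
yel [([222.5, 167.8], [218, 162, 10, 12, 50])]
red [([160.3, 237.3], [142, 226, 35, 24, 598])]
red2 []
side [-84.18674999 651.03363618 652.18202046]
yel [([148.8, 208.4], [0, 133, 323, 131, 3543]), ([327.6, 139.6], [322, 138, 11, 4, 25]), ([312.6, 225.5], [172, 158, 235, 192, 3926]), ([260.5, 173.6], [252, 169, 19, 11, 59]), ([427.9, 178.9], [424, 176, 9, 7, 18]), ([442.8, 186.9], [437, 179, 17, 16, 64]), ([298.6, 192.9], [292, 189, 14, 9, 29]), ([365.6, 223.5], [319, 194, 88, 67, 375]), ([342.4, 271.7], [210, 204, 203, 180, 2176]), ([192.9, 216.8], [181, 210, 23, 13, 79]), ([358.8, 215.2], [354, 212, 10, 8, 18]), ([335.6, 233.4], [316, 221, 38, 28, 74]), ([143.4, 240.4], [129, 234, 27, 14, 51]), ([337.9, 301.6], [252, 236, 160, 147, 1038]), ([197.7, 249.1], [191, 247, 14, 5, 29]), ([355.9, 305.3], [305, 257, 104, 102, 700]), ([409.0, 265.7], [399, 259, 18, 17, 40]), ([205.6, 275.5], [18
[... 225 characters left out ...]
 29, 106]), ([411.6, 297.1], [407, 290, 11, 12, 37]), ([87.0, 342.5], [16, 307, 127, 77, 668]), ([96.6, 353.6], [30, 317, 124, 67, 2044]), ([355.2, 351.0], [329, 320, 52, 61, 335]), ([364.0, 360.4], [342, 335, 42, 49, 491]), ([508.1, 346.7], [503, 334, 9, 24, 118]), ([190.5, 363.0], [160, 337, 69, 47, 325]), ([373.9, 368.1], [360, 348, 27, 36, 240]), ([200.3, 364.2], [186, 350, 33, 26, 59]), ([215.0, 372.8], [200, 358, 33, 26, 123]), ([395.4, 376.5], [379, 361, 39, 23, 385]), ([244.4, 367.2], [241, 363, 9, 9, 19]), ([310.9, 374.2], [300, 363, 21, 21, 109]), ([89.2, 380.9], [85, 377, 10, 7, 26])]
red [([249.4, 185.1], [248, 177, 4, 17, 56]), ([172.9, 309.4], [144, 284, 58, 52, 1361])]
red2 []
```

View pics/top.png

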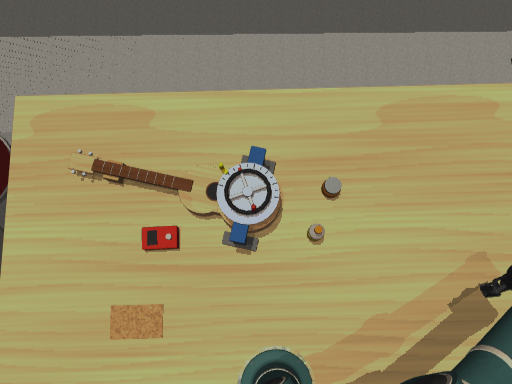

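View pics/side.png

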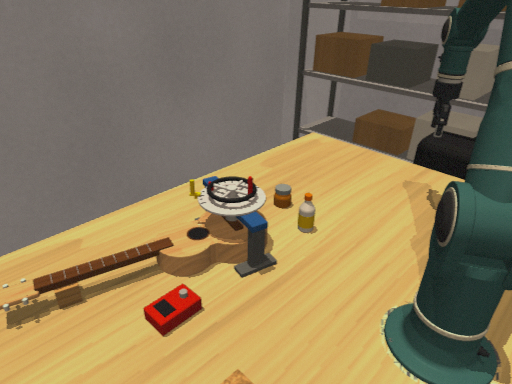

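The top view shows the wheel at about (248,192), the peg at (254,206) and the yellow marker at (222,168). The jar and glue bottle are to the right of the press and the pedal is on the near left. Next I'll compute positions.

Run:
```python
from h import *
s=dict(np.load("top.npz"));im=s["img"]
c=im[130:260,190:350];cv2.imwrite("pics/crop.png",cv2.resize(c,None,fx=4.6,fy=4.6,interpolation=cv2.INTER_CUBIC))
# black rim ring
g=im.max(2).copy(); m=np.zeros_like(g); m[150:230,205:290]=(g[150:230,205:290]<45)*255
n,l,st,ce=cv2.connectedComponentsWithStats(m)
for i in range(1,n):
    if st[i][4]>60:
        ys,xs=np.where(l==i); e=cv2.fitEllipse(cv2.convexHull(np.c_[xs,ys].astype(np.float32)))
        p=ray(s,*e[0],179); print(st[i],e,p.round(1), [ (ray(s,e[0][0]+e[1][k]/2,e[0][1],179)-p)[:2].round(1) for k in (0,1)])
# scale: white
hs=cv2.cvtColor(im,cv2.COLOR_BGR2HSV)
m=cv2.inRange(hs,(0,0,150),(180,60,255)); m[:150]=0;m[235:]=0;m[:,:205]=0;m[:,285:]=0
n,l,st,ce=cv2.connectedComponentsWithStats(m)
i=1+st[1:,4].argmax();ys,xs=np.where(l==i);e=cv2.fitEllipse(cv2.convexHull(np.c_[xs,ys].astype(np.float32)));print("plate",st[i],e,ray(s,*e[0],151).round(1))
for n_,lo,hi in(("red",(0,130,60),(8,255,255)),("red2",(172,130,60),(180,255,255)),("yel",(22,150,90),(32,255,255))):
    for b in blobs(im,lo,hi,2):
        if 210<b[0][0]<290 and 150<b[0][1]<230: print(n_,b,ray(s,*b[0],223).round(1),ray(s,*b[0],198).round(1),ray(s,*b[0],156).round(1))
for n_,uv,z in(("glue",(316.5,231),120),("jar",(332,186),65),("pedal",(160,237),36)): print(n_,ray(s,*uv,z).round(0))
```

```text
[224 169  47  46 441] ((247.34036254882812, 191.3363037109375), (44.8181266784668, 46.1989631652832), 86.22575378417969) [559.   65.5 179. ] [array([ -1.8, -63.8]), array([ -1.9, -65.8])]
[207 183  10  16 112] ((214.63734436035156, 190.7751007080078), (14.634443283081055, 15.195916175842285), 97.04595947265625) [563.4 158.5 179. ] [array([ -0.6, -20.8]), array([ -0.6, -21.6])]
plate [ 217  163   63   61 1109] ((247.40992736816406, 193.08773803710938), (61.297672271728516, 62.99161148071289), 84.46546936035156) [559.7  66.  151. ]
red ([239.3, 168.4], [238, 167, 3, 4, 7]) [615.6  85.3 223. ] [622.1  86.3 198. ] [633.1  87.9 156. ]
red ([253.3, 207.1], [252, 205, 4, 6, 18]) [505.3  49.2 223. ] [509.7  49.5 198. ] [517.   49.9 156. ]
red2 ([252.5, 209.5], [252, 209, 2, 2, 2]) [498.7  51.5 223. ] [503.   51.9 198. ] [510.1  52.4 156. ]
yel ([220.2, 164.8], [219, 163, 4, 6, 17]) [627.5 138.2 223. ] [634.2 140.2 198. ] [645.6 143.7 156. ]
yel ([224.3, 170.5], [221, 168, 7, 6, 26]) [610.8 127.  223. ] [617.2 128.8 198. ] [628.1 131.9 156. ]
glue [ 447. -133.  120.]
jar [ 592. -195.   65.]
pedal [453. 342.  36.]
```

View pics/crop.png

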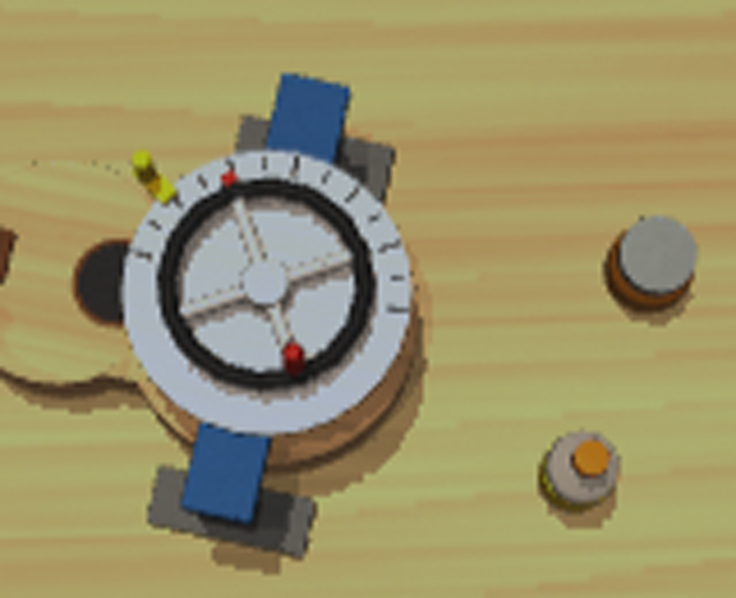

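Wheel centre is (559,66) and the peg is at r≈54.5, angle 197.5°. The pointer is at about 17° and the marker at about 44.5° with its post at r≈106, so all of these match the given sizes. Approaching with shut fingers.

apply_moves:
  commands:
    - {"xyz":[36,-33,0],"twist":0}
    - {"xyz":[72,-66,0],"twist":0}
    - {"xyz":[108,-99,0],"twist":0}
    - {"xyz":[144,-132,0],"twist":0}
    - {"xyz":[180,-165,0],"twist":0}
  grip: 1

```text
time_s: 0.6
tcp_pos: [379.5, -349.7, 248.0]
ee_rot: [-0.0, 0.973, 0.232, -0.0]
force: [0.7, 0.2, -0.1]
gripper_width: 0.145
finger_force: 0.0
```

apply_moves:
  commands:
    - {"xyz":[36,-33,0],"twist":0}
    - {"xyz":[72,-66,0],"twist":0}
    - {"xyz":[108,-99,0],"twist":0}
    - {"xyz":[144,-132,0],"twist":0}
    - {"xyz":[180,-165,0],"twist":0}

```text
time_s: 1.1
tcp_pos: [465.7, -121.5, 248.2]
ee_rot: [0.0, 0.973, 0.232, -0.0]
force: [0.8, 0.5, -0.2]
gripper_width: 0.0
finger_force: 0.0
```

apply_moves:
  commands:
    - {"xyz":[36,-33,0],"twist":0}
    - {"xyz":[72,-66,0],"twist":0.08}
    - {"xyz":[108,-100,0],"twist":0.16}
    - {"xyz":[110,-100,0],"twist":0.16}
    - {"xyz":[110,-100,0],"twist":0.16}

```text
time_s: 1.6
tcp_pos: [518.6, 16.8, 247.8]
ee_rot: [-0.0, 0.988, 0.155, -0.0]
force: [0.7, -0.2, -0.2]
gripper_width: 0.002
finger_force: 0.0
```

Run:
```python
from h import *
from scipy.spatial.transform import Rotation as Ro
for i in range(1):
    st=get_state();s=optics.snapshot("wrist")
    q=st["ee_rot"];R=Ro.from_quat([q[1],q[2],q[3],q[0]]).as_matrix()
    print(st["tcp_pos"],R.round(3),st["force"],st["time_s"],st["gripper_width"])
    T=np.eye(4);T[:3,:3]=R;T[:3,3]=st["tcp_pos"]; M=np.linalg.inv(T@s["tool_from_camera"]); s["R"]=M[:3,:3];s["t"]=M[:3,3]
    cv2.imwrite("pics/w1.png",s["img"])
    for n_,lo,hi in(("red",(0,130,60),(8,255,255)),("yel",(22,150,90),(32,255,255))):
        for b in blobs(s["img"],lo,hi,40): print(n_,b,ray(s,*b[0],223).round(1),ray(s,*b[0],198).round(1),ray(s,*b[0],156).round(1))
```

```text
[518.63767146  16.84659324 247.78829774] [[ 0.952  0.307 -0.001]
 [ 0.307 -0.952  0.   ]
 [-0.001 -0.    -1.   ]] [ 0.66595145 -0.16703494 -0.1687081 ] 1.6 0.0022691895486719182
red ([188.8, 229.4], [171, 205, 36, 49, 1038]) [516.8  48.8 223. ] [505.1  50.5 198. ] [485.6  53.5 156. ]
yel ([357.3, 251.1], [340, 237, 47, 44, 822]) [531.1 -34.  223. ] [521.9 -46.  198. ] [506.3 -66.2 156. ]
```

View pics/w1.png

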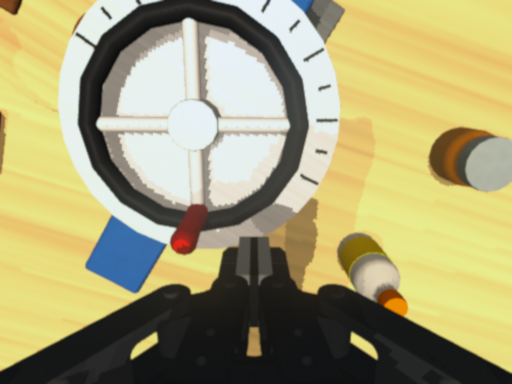

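The wrist view shows the peg at (188,230), left of the shut fingertips at (255,250), with clear space below them. The peg's position agrees with the top view. Descending and touching it.

apply_moves:
  commands:
    - {"xyz":[0,0,20],"twist":0}
    - {"xyz":[0,0,40],"twist":0}
    - {"xyz":[0,0,41],"twist":0}
    - {"xyz":[0,-3,41],"twist":0}
    - {"xyz":[0,-6,41],"twist":0}

```text
time_s: 2.15
tcp_pos: [517.3, 20.7, 208.2]
ee_rot: [0.0, 0.988, 0.153, 0.001]
force: [0.5, 0.2, 0.0]
gripper_width: -0.002
finger_force: 0.0
```

apply_moves:
  commands:
    - {"xyz":[0,-2,0],"twist":0}
    - {"xyz":[0,-4,0],"twist":0}
    - {"xyz":[0,-5,0],"twist":0}
    - {"xyz":[0,-6,0],"twist":0}
    - {"xyz":[0,-7,0],"twist":0}

```text
time_s: 2.65
tcp_pos: [514.8, 28.0, 207.3]
ee_rot: [0.0, 0.988, 0.153, 0.0]
force: [0.4, -0.4, 0.2]
gripper_width: -0.002
finger_force: 0.0
```

apply_moves:
  commands:
    - {"xyz":[-0.5,-1.4,0],"twist":0.025}
    - {"xyz":[-1.0,-2.7,0],"twist":0.05}
    - {"xyz":[-1.5,-4.1,0],"twist":0.075}
    - {"xyz":[-1.9,-5.5,0],"twist":0.1}
    - {"xyz":[-1.9,-5.5,0],"twist":0.1}

```text
time_s: 3.15
tcp_pos: [511.8, 31.1, 207.3]
ee_rot: [0.001, 0.995, 0.102, 0.0]
force: [2.5, -4.9, -0.8]
gripper_width: 0.001
finger_force: 2.4
```

apply_moves:
  commands:
    - {"xyz":[-0.5,-1.4,0],"twist":0.025}
    - {"xyz":[-1.0,-2.7,0],"twist":0.05}
    - {"xyz":[-1.5,-4.1,0],"twist":0.075}
    - {"xyz":[-1.9,-5.5,0],"twist":0.1}
    - {"xyz":[-1.9,-5.5,0],"twist":0.1}

```text
time_s: 3.65
tcp_pos: [508.9, 34.7, 207.3]
ee_rot: [0.002, 0.999, 0.052, 0.0]
force: [2.4, -7.8, -1.9]
gripper_width: 0.002
finger_force: 3.9
```

apply_moves:
  commands:
    - {"xyz":[-0.5,-1.4,0],"twist":0.025}
    - {"xyz":[-1.0,-2.7,0],"twist":0.05}
    - {"xyz":[-1.5,-4.1,0],"twist":0.075}
    - {"xyz":[-1.9,-5.5,0],"twist":0.1}
    - {"xyz":[-1.9,-5.5,0],"twist":0.1}

```text
time_s: 4.15
tcp_pos: [506.0, 39.8, 207.2]
ee_rot: [0.002, 1.0, 0.002, -0.0]
force: [0.5, -7.6, -0.0]
gripper_width: -0.006
finger_force: 4.0
```

apply_moves:
  commands:
    - {"xyz":[-0.5,-1.4,0],"twist":0.025}
    - {"xyz":[-1.0,-2.7,0],"twist":0.05}
    - {"xyz":[-1.5,-4.1,0],"twist":0.075}
    - {"xyz":[-1.9,-5.5,0],"twist":0.1}
    - {"xyz":[-1.9,-5.5,0],"twist":0.1}

```text
time_s: 4.65
tcp_pos: [503.5, 45.2, 207.2]
ee_rot: [0.002, 0.999, -0.048, -0.001]
force: [-0.1, -7.3, 1.8]
gripper_width: -0.001
finger_force: 4.2
```

apply_moves:
  commands:
    - {"xyz":[-0.5,-1.4,0],"twist":0.025}
    - {"xyz":[-1.0,-2.7,0],"twist":0.05}
    - {"xyz":[-1.5,-4.1,0],"twist":0.075}
    - {"xyz":[-1.9,-5.5,0],"twist":0.1}
    - {"xyz":[-1.9,-5.5,0],"twist":0.1}

```text
time_s: 5.15
tcp_pos: [501.6, 50.9, 207.1]
ee_rot: [0.002, 0.995, -0.098, -0.001]
force: [-2.1, -8.1, 4.4]
gripper_width: -0.0
finger_force: 4.3
```

apply_moves:
  commands:
    - {"xyz":[-0.5,-1.4,0],"twist":0.025}
    - {"xyz":[-1.0,-2.7,0],"twist":0.05}
    - {"xyz":[-1.5,-4.1,0],"twist":0.075}
    - {"xyz":[-1.9,-5.5,0],"twist":0.1}
    - {"xyz":[-1.9,-5.5,0],"twist":0.1}

```text
time_s: 5.65
tcp_pos: [500.2, 56.9, 207.1]
ee_rot: [0.002, 0.989, -0.147, -0.002]
force: [-3.7, -7.9, 4.5]
gripper_width: 0.003
finger_force: 4.5
```

apply_moves:
  commands:
    - {"xyz":[-0.5,-1.4,0],"twist":0.025}
    - {"xyz":[-1.0,-2.7,0],"twist":0.05}
    - {"xyz":[-1.5,-4.1,0],"twist":0.075}
    - {"xyz":[-1.9,-5.5,0],"twist":0.1}
    - {"xyz":[-1.9,-5.5,0],"twist":0.1}

```text
time_s: 6.15
tcp_pos: [499.5, 63.0, 207.1]
ee_rot: [0.002, 0.981, -0.196, -0.002]
force: [-5.5, -7.2, 5.0]
gripper_width: 0.0
finger_force: 4.6
```

apply_moves:
  commands:
    - {"xyz":[-0.5,-1.4,0],"twist":0.025}
    - {"xyz":[-1.0,-2.7,0],"twist":0.05}
    - {"xyz":[-1.5,-4.1,0],"twist":0.075}
    - {"xyz":[-1.9,-5.5,0],"twist":0.1}
    - {"xyz":[-1.9,-5.5,0],"twist":0.1}

```text
time_s: 6.65
tcp_pos: [499.4, 69.2, 207.0]
ee_rot: [0.002, 0.97, -0.245, -0.002]
force: [-7.6, -6.2, 6.9]
gripper_width: 0.0
finger_force: 4.7
```

apply_moves:
  commands:
    - {"xyz":[0,4,-0.5],"twist":0}
    - {"xyz":[0,7,-0.5],"twist":0}
    - {"xyz":[0,7,-0.5],"twist":0}
    - {"xyz":[0,3,-0.5],"twist":0}
    - {"xyz":[0,0,-0.5],"twist":0}

```text
time_s: 7.15
tcp_pos: [500.8, 69.8, 207.6]
ee_rot: [0.002, 0.97, -0.244, -0.001]
force: [-6.9, -7.1, 6.6]
gripper_width: 0.0
finger_force: 5.0
```

apply_moves:
  commands:
    - {"xyz":[-0.5,-1.4,0],"twist":0.025}
    - {"xyz":[-1.0,-2.7,0],"twist":0.05}
    - {"xyz":[-1.0,-2.7,0],"twist":0.05}
    - {"xyz":[-1.0,-2.7,0],"twist":0.05}
    - {"xyz":[-1.0,-2.7,0],"twist":0.05}

```text
time_s: 7.65
tcp_pos: [500.8, 72.4, 207.6]
ee_rot: [0.002, 0.963, -0.268, -0.001]
force: [-5.8, -6.4, 5.3]
gripper_width: 0.002
finger_force: 4.3
```

apply_moves:
  commands:
    - {"xyz":[-0.5,-1.4,0],"twist":0.025}
    - {"xyz":[-1.0,-2.7,0],"twist":0.05}
    - {"xyz":[-1.5,-4.1,0],"twist":0.075}
    - {"xyz":[-1.9,-5.5,0],"twist":0.1}
    - {"xyz":[-1.9,-5.5,0],"twist":0.1}

```text
time_s: 8.15
tcp_pos: [501.6, 78.1, 207.6]
ee_rot: [0.002, 0.949, -0.316, -0.002]
force: [-7.3, -6.0, 6.1]
gripper_width: 0.001
finger_force: 5.0
```

apply_moves:
  commands:
    - {"xyz":[-0.5,-1.4,0],"twist":0.025}
    - {"xyz":[-1.0,-2.7,0],"twist":0.05}
    - {"xyz":[-1.5,-4.1,0],"twist":0.075}
    - {"xyz":[-1.9,-5.5,0],"twist":0.1}
    - {"xyz":[-1.9,-5.5,0],"twist":0.1}

```text
time_s: 8.65
tcp_pos: [502.7, 83.5, 207.6]
ee_rot: [0.003, 0.932, -0.363, -0.002]
force: [-10.4, -6.8, 9.8]
gripper_width: 0.002
finger_force: 6.1
```

The push rose clearly, from about 9 to 12 N, so the pad has bitten. One more small step to confirm and reach mid-window.

apply_moves:
  commands:
    - {"xyz":[-0.5,-1.4,0],"twist":0.025}
    - {"xyz":[-1.0,-2.7,0],"twist":0.05}
    - {"xyz":[-1.0,-2.7,0],"twist":0.05}
    - {"xyz":[-1.0,-2.7,0],"twist":0.05}
    - {"xyz":[-1.0,-2.7,0],"twist":0.05}

```text
time_s: 9.15
tcp_pos: [503.4, 86.1, 207.6]
ee_rot: [0.003, 0.922, -0.386, -0.003]
force: [-10.6, -6.0, 10.1]
gripper_width: 0.004
finger_force: 6.6
```

apply_moves:
  commands:
    - {"xyz":[-0.5,-1.4,0],"twist":0.025}
    - {"xyz":[-0.8,-2.2,0],"twist":0.04}
    - {"xyz":[-0.8,-2.2,0],"twist":0.04}
    - {"xyz":[-0.8,-2.2,0],"twist":0.04}
    - {"xyz":[-0.8,-2.2,0],"twist":0.04}

```text
time_s: 9.65
tcp_pos: [504.1, 88.2, 207.5]
ee_rot: [0.004, 0.914, -0.405, -0.003]
force: [-12.5, -6.5, 10.9]
gripper_width: -0.0
finger_force: 7.1
```

The push now reads 13.6 N, about 4.6 to 5 N over free, which is about 13 N on the bridge. Stopping here, backing straight off and rising.

apply_moves:
  commands:
    - {"xyz":[0,6,0],"twist":0}
    - {"xyz":[0,15,0],"twist":0}
    - {"xyz":[0,25,0],"twist":0}
    - {"xyz":[0,25,-30],"twist":0}
    - {"xyz":[0,25,-70],"twist":0}

```text
time_s: 10.15
tcp_pos: [487.0, 72.7, 276.8]
ee_rot: [0.001, 0.915, -0.404, -0.002]
force: [0.3, 0.3, 1.2]
gripper_width: 0.003
finger_force: 0.0
```

apply_moves:
  commands:
    - {"xyz":[-40,0,0],"twist":0}
    - {"xyz":[-80,0,0],"twist":0}
    - {"xyz":[-80,0,0],"twist":0}
    - {"xyz":[-80,0,0],"twist":0}
    - {"xyz":[-80,0,0],"twist":0}

```text
time_s: 10.65
tcp_pos: [435.4, 131.7, 277.8]
ee_rot: [0.0, 0.914, -0.405, 0.0]
force: [0.3, -0.1, 0.5]
gripper_width: -0.001
finger_force: 0.0
```

```bash
cat > look.py <<'E'
from h import *
st=get_state();print(st["tcp_pos"],st["ee_rot"],st["time_s"],st["force"])
s=optics.snapshot("top");im=s["img"]
C=np.array([559.3,65.7])
for n_,lo,hi,zs in(("red",(0,110,50),(8,255,255),(215,198,156)),("yel",(20,130,80),(33,255,255),(198,158))):
    for b in blobs(im,lo,hi,2):
        if 205<b[0][0]<295 and 145<b[0][1]<240:
            print(n_,b)
            for z in zs:
                p=ray(s,*b[0],z)[:2]-C; print("   z",z,(p+C).round(1),"r",np.hypot(*p).round(1),"ang",np.degrees(np.arctan2(p[1],p[0])).round(1))
cv2.imwrite("pics/c2.png",cv2.resize(im[130:260,190:350],None,fx=4.6,fy=4.6,interpolation=cv2.INTER_CUBIC))
E
python3 look.py
```

```text
[435.39242749 131.71249053 277.7635632 ] [ 3.06485545e-05  9.14404558e-01 -4.04801491e-01  2.38659275e-04] 10.65 [ 0.30427415 -0.13140217  0.46731281]
red ([263.2, 172.7], [261, 171, 5, 4, 12])
   z 215 [603.4  19.1] r 64.1 ang -46.6
   z 198 [607.6  18.9] r 67.3 ang -44.1
   z 156 [618.2  18.4] r 75.5 ang -38.8
red ([235.9, 203.2], [235, 201, 3, 6, 8])
   z 215 [519.   96.9] r 51.0 ang 142.2
   z 198 [522.1  97.7] r 49.0 ang 139.2
   z 156 [529.9  99.8] r 45.0 ang 130.8
yel ([222.4, 167.9], [218, 162, 10, 12, 56])
   z 198 [625.  134.1] r 94.8 ang 46.2
   z 158 [635.5 137.2] r 104.5 ang 43.2
```

View pics/c2.png

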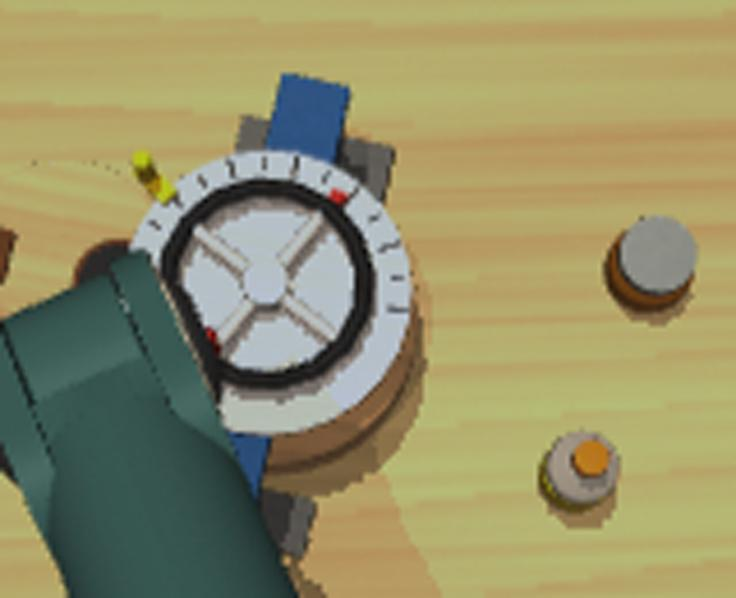

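The pointer is now at about -39°, at (339,198) in the crop, and the marker is still at about 44°. Moving the fingers to the left side of the marker post, with tool x pointing outward.

apply_moves:
  commands:
    - {"xyz":[18,-30,0],"twist":-0.14}
    - {"xyz":[36,-61,0],"twist":-0.28}
    - {"xyz":[54,-92,0],"twist":-0.42}
    - {"xyz":[72,-123,0],"twist":-0.56}
    - {"xyz":[88,-152,0],"twist":-0.7}

```text
time_s: 11.2
tcp_pos: [608.8, 168.5, 276.9]
ee_rot: [0.0, 0.998, -0.064, -0.0]
force: [1.1, 0.8, 0.8]
gripper_width: 0.003
finger_force: 0.0
```

apply_moves:
  commands:
    - {"xyz":[0,0,0],"twist":-0.14}
    - {"xyz":[0,0,0],"twist":-0.28}
    - {"xyz":[0,0,0],"twist":-0.42}
    - {"xyz":[0,0,0],"twist":-0.56}
    - {"xyz":[0,0,0],"twist":-0.7}

```text
time_s: 11.7
tcp_pos: [607.2, 168.4, 276.9]
ee_rot: [0.0, 0.959, 0.282, -0.001]
force: [-0.1, 0.5, -1.8]
gripper_width: 0.002
finger_force: 0.0
```

apply_moves:
  commands:
    - {"xyz":[0,0,0],"twist":-0.1}
    - {"xyz":[0,0,0],"twist":-0.2}
    - {"xyz":[0,0,0],"twist":-0.2}
    - {"xyz":[0,0,0],"twist":-0.2}
    - {"xyz":[0,0,0],"twist":-0.2}

```text
time_s: 12.2
tcp_pos: [606.8, 169.3, 277.5]
ee_rot: [0.0, 0.928, 0.373, -0.0]
force: [0.8, 0.5, -0.5]
gripper_width: -0.001
finger_force: 0.0
```

```bash
cat > wl.py <<'E'
from h import *
import sys
from scipy.spatial.transform import Rotation as Ro
st=get_state();s=optics.snapshot("wrist")
q=st["ee_rot"];R=Ro.from_quat([q[1],q[2],q[3],q[0]]).as_matrix()
print(st["tcp_pos"].round(1),"psi",np.degrees(np.arctan2(R[1,0],R[0,0])),st["time_s"],st["force"])
T=np.eye(4);T[:3,:3]=R;T[:3,3]=st["tcp_pos"]; M=np.linalg.inv(T@s["tool_from_camera"]); s["R"]=M[:3,:3];s["t"]=M[:3,3]
C=np.array([559.3,65.7])
cv2.imwrite("pics/"+sys.argv[1]+".png",s["img"])
for n_,lo,hi in(("red",(0,130,60),(8,255,255)),("yel",(22,130,80),(33,255,255))):
    for b in blobs(s["img"],lo,hi,40):
        print(n_,b)
        for z in(198,156):
            p=ray(s,*b[0],z)[:2]-C; print("   z",z,(p+C).round(1),"r",np.hypot(*p).round(1),"ang",np.degrees(np.arctan2(p[1],p[0])).round(1))
E
python3 wl.py w2
```

```text
[606.8 169.3 277.5] psi 43.84764776970985 12.2 [ 0.75040276  0.46822777 -0.52182841]
red ([52.3, 147.8], [0, 95, 109, 107, 5576])
   z 198 [548.9 286.1] r 220.6 ang 92.7
   z 156 [526.6 299.8] r 236.4 ang 98.0
red ([390.5, 302.8], [385, 295, 12, 19, 127])
   z 198 [622.7  49. ] r 65.6 ang -14.7
   z 156 [615.5  14.3] r 76.1 ang -42.4
yel ([166.0, 19.0], [150, 0, 33, 39, 207])
   z 198 [653.2 281.3] r 235.1 ang 66.5
   z 156 [652.1 294.1] r 246.5 ang 67.9
yel ([110.4, 61.2], [94, 46, 35, 32, 74])
   z 198 [614.1 290.3] r 231.2 ang 76.3
   z 156 [605.1 305. ] r 243.6 ang 79.2
yel ([162.6, 122.2], [152, 106, 23, 35, 123])
   z 198 [608.2 246.8] r 187.6 ang 74.9
   z 156 [597.9 252.5] r 190.8 ang 78.3
yel ([261.0, 153.5], [251, 138, 19, 27, 79])
   z 198 [635.7 190.5] r 146.4 ang 58.5
   z 156 [631.1 184.8] r 139.1 ang 58.9
yel ([326.5, 152.0], [310, 143, 31, 19, 147])
   z 198 [664.5 161.9] r 142.6 ang 42.4
   z 156 [665.8 150.3] r 136.0 ang 38.5
yel ([307.7, 198.4], [297, 175, 28, 43, 824])
   z 198 [635.7 148.4] r 112.5 ang 47.3
   z 156 [631. 134.] r 99.0 ang 43.6
yel ([71.8, 243.5], [0, 176, 144, 125, 1682])
   z 198 [503.6 239.9] r 182.8 ang 107.7
   z 156 [472.  244.2] r 198.7 ang 116.1
yel ([471.8, 276.5], [445, 249, 67, 70, 222])
   z 198 [675.5  24.7] r 123.2 ang -19.4
   z 156 [678.9 -15. ] r 144.3 ang -34.0
yel ([489.0, 287.7], [462, 261, 50, 50, 117])
   z 198 [678.6   8.6] r 132.2 ang -25.6
   z 156 [682.7 -34.3] r 158.9 ang -39.0
yel ([469.9, 310.4], [423, 263, 89, 91, 273])
   z 198 [658.2   2.9] r 117.2 ang -32.4
   z 156 [658.2 -41.2] r 145.7 ang -47.2
yel ([467.8, 341.5], [446, 320, 40, 38, 118])
   z 198 [641.2 -18.2] r 117.3 ang -45.7
   z 156 [637.7 -66.7] r 153.8 ang -59.4
```

View pics/w2.png

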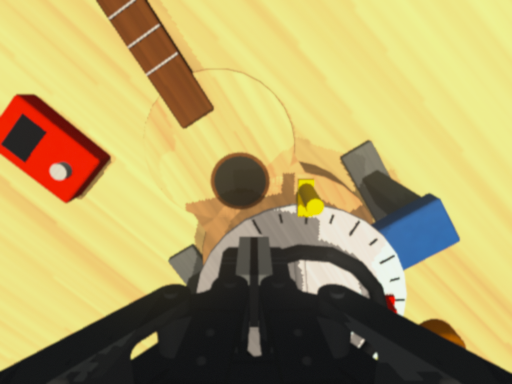

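The wrist view shows the marker at (307,198), right of and ahead of the fingers, with nothing under the fingertips except clear air beside the plate. Descending, then pushing clockwise.

apply_moves:
  commands:
    - {"xyz":[0,0,35],"twist":0}
    - {"xyz":[0,0,65],"twist":0}
    - {"xyz":[0,0,85],"twist":0}
    - {"xyz":[0,6,85],"twist":0}
    - {"xyz":[0,12,85],"twist":0}

```text
time_s: 12.75
tcp_pos: [615.5, 161.1, 193.2]
ee_rot: [0.0, 0.927, 0.374, 0.0]
force: [0.7, -0.2, -0.8]
gripper_width: -0.001
finger_force: 0.0
```

apply_moves:
  commands:
    - {"xyz":[0,3,0],"twist":0}
    - {"xyz":[0,6,0],"twist":0}
    - {"xyz":[0,8,0],"twist":0}
    - {"xyz":[0,8,0],"twist":0}
    - {"xyz":[0,8,0],"twist":0}

```text
time_s: 13.25
tcp_pos: [620.5, 155.5, 193.0]
ee_rot: [0.0, 0.927, 0.375, 0.0]
force: [0.3, 0.7, 0.3]
gripper_width: -0.001
finger_force: 0.0
```

apply_moves:
  commands:
    - {"xyz":[0.8,4.2,0],"twist":0.04}
    - {"xyz":[1.4,8.5,0],"twist":0.08}
    - {"xyz":[1.8,12.8,0],"twist":0.12}
    - {"xyz":[2.1,17.2,0],"twist":0.16}
    - {"xyz":[2.2,21.5,0],"twist":0.2}

```text
time_s: 13.75
tcp_pos: [637.3, 141.2, 192.8]
ee_rot: [0.0, 0.96, 0.278, 0.0]
force: [-0.7, 0.3, -0.1]
gripper_width: -0.002
finger_force: 0.4
```

apply_moves:
  commands:
    - {"xyz":[1.1,6.4,0],"twist":0.06}
    - {"xyz":[1.8,12.8,0],"twist":0.12}
    - {"xyz":[2.2,19.3,0],"twist":0.18}
    - {"xyz":[2.1,25.8,0],"twist":0.24}
    - {"xyz":[1.7,32.3,0],"twist":0.3}

```text
time_s: 14.25
tcp_pos: [656.0, 114.8, 192.6]
ee_rot: [-0.0, 0.991, 0.131, -0.0]
force: [-0.8, -0.4, 0.9]
gripper_width: -0.001
finger_force: 0.4
```

apply_moves:
  commands:
    - {"xyz":[1.1,6.4,0],"twist":0.06}
    - {"xyz":[1.8,12.8,0],"twist":0.12}
    - {"xyz":[2.2,19.3,0],"twist":0.18}
    - {"xyz":[2.1,25.8,0],"twist":0.24}
    - {"xyz":[1.7,32.3,0],"twist":0.3}

```text
time_s: 14.75
tcp_pos: [666.0, 84.2, 192.6]
ee_rot: [-0.0, 1.0, -0.018, -0.0]
force: [-0.3, 0.4, -0.1]
gripper_width: 0.001
finger_force: 0.4
```

apply_moves:
  commands:
    - {"xyz":[1.1,6.4,0],"twist":0.06}
    - {"xyz":[1.8,12.8,0],"twist":0.12}
    - {"xyz":[2.2,19.3,0],"twist":0.18}
    - {"xyz":[2.1,25.8,0],"twist":0.24}
    - {"xyz":[1.7,32.3,0],"twist":0.3}

```text
time_s: 15.25
tcp_pos: [666.7, 51.9, 192.6]
ee_rot: [-0.0, 0.986, -0.167, -0.0]
force: [-0.1, 1.1, -0.6]
gripper_width: -0.002
finger_force: 0.4
```

apply_moves:
  commands:
    - {"xyz":[0.8,4.2,0],"twist":0.04}
    - {"xyz":[1.4,8.5,0],"twist":0.08}
    - {"xyz":[1.8,12.8,0],"twist":0.12}
    - {"xyz":[2.1,17.2,0],"twist":0.16}
    - {"xyz":[2.1,17.2,0],"twist":0.16}

```text
time_s: 15.75
tcp_pos: [662.9, 34.2, 192.8]
ee_rot: [0.0, 0.97, -0.245, 0.0]
force: [-0.2, -0.3, -0.7]
gripper_width: -0.003
finger_force: 0.0
```

```bash
python3 wl.py w3; python3 look.py
```

```text
[662.9  34.2 192.8] psi -28.33433976158287 15.75 [-0.24698003 -0.28928525 -0.6554002 ]
red ([315.7, 289.2], [308, 284, 15, 11, 69])
   z 198 [645.5  13. ] r 101.0 ang -31.4
   z 156 [617.6  17.8] r 75.4 ang -39.4
yel ([468.9, 15.4], [438, 0, 63, 34, 228])
   z 198 [714.1 -74.8] r 209.0 ang -42.2
   z 156 [ 710.  -100.5] r 224.3 ang -47.8
yel ([284.8, 103.7], [215, 68, 139, 68, 1426])
   z 198 [717.8  -9.2] r 175.3 ang -25.3
   z 156 [714.9 -12.1] r 174.0 ang -26.6
yel ([334.1, 122.2], [300, 91, 69, 56, 903])
   z 198 [703.7 -21.7] r 168.9 ang -31.2
   z 156 [696. -29.] r 166.4 ang -34.7
yel ([355.0, 147.6], [311, 122, 78, 44, 936])
   z 198 [691.9 -24.7] r 160.4 ang -34.3
   z 156 [680. -33.] r 155.9 ang -39.3
yel ([387.2, 165.8], [369, 149, 34, 33, 231])
   z 198 [680.  -32.5] r 155.6 ang -39.1
   z 156 [664.  -43.5] r 151.3 ang -46.2
yel ([399.5, 182.3], [375, 165, 50, 42, 686])
   z 198 [671.9 -34.2] r 150.5 ang -41.6
   z 156 [653.2 -45.8] r 145.7 ang -49.9
yel ([408.3, 200.8], [387, 189, 41, 24, 68])
   z 198 [663.5 -34.5] r 144.5 ang -43.9
   z 156 [641.8 -46.2] r 139.0 ang -53
[... 746 characters left out ...]
 ang 39.7
yel ([5.3, 311.4], [0, 308, 15, 10, 51])
   z 198 [698.2 132.7] r 154.2 ang 25.8
   z 156 [688.6 179.1] r 172.0 ang 41.3
yel ([499.0, 342.0], [481, 329, 31, 29, 397])
   z 198 [583.5 -46.1] r 114.4 ang -77.8
   z 156 [534.1 -61.9] r 130.1 ang -101.2
yel ([506.0, 363.5], [498, 358, 14, 14, 95])
   z 198 [570.7 -45.5] r 111.8 ang -84.1
   z 156 [516.8 -61.1] r 133.7 ang -108.5
[662.94431226  34.6040777  192.82474688] [ 2.80169216e-04  9.69775493e-01 -2.43998798e-01  4.69368600e-05] 15.8 [-0.16658978  0.35549257  0.14947056]
red ([234.7, 204.4], [232, 201, 6, 7, 30])
   z 215 [515.7 100.3] r 55.6 ang 141.6
   z 198 [518.8 101.1] r 53.8 ang 138.8
   z 156 [526.5 103.3] r 49.9 ang 131.1
```

View pics/w3.png

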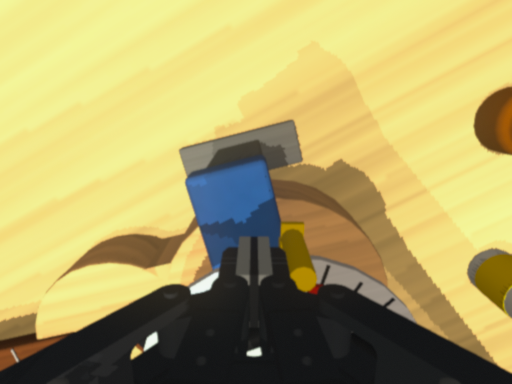

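The marker is at about -28° with its post at (305,270), just short of the red pointer at (316,289). Pushing about 8° more, then backing off for a clear look.

apply_moves:
  commands:
    - {"xyz":[0.8,4.2,0],"twist":0.04}
    - {"xyz":[1.4,8.5,0],"twist":0.08}
    - {"xyz":[1.8,12.8,0],"twist":0.12}
    - {"xyz":[2.0,15.0,0],"twist":0.14}
    - {"xyz":[2.0,15.0,0],"twist":0.14}

```text
time_s: 16.35
tcp_pos: [657.5, 20.3, 192.8]
ee_rot: [0.0, 0.95, -0.312, 0.0]
force: [-0.9, -0.4, 1.1]
gripper_width: 0.0
finger_force: 0.0
```

apply_moves:
  commands:
    - {"xyz":[0,-15,0],"twist":0}
    - {"xyz":[0,-30,0],"twist":0}
    - {"xyz":[-20,-40,-40],"twist":0}
    - {"xyz":[-40,-40,-80],"twist":0}
    - {"xyz":[-60,-40,-100],"twist":0}

```text
time_s: 16.85
tcp_pos: [634.4, 91.9, 296.3]
ee_rot: [-0.002, 0.951, -0.31, 0.002]
force: [0.4, 0.4, 0.7]
gripper_width: -0.004
finger_force: 0.0
```

apply_moves:
  commands:
    - {"xyz":[-20,0,0],"twist":0}
    - {"xyz":[-40,0,0],"twist":0}
    - {"xyz":[-40,0,0],"twist":0}
    - {"xyz":[-40,0,0],"twist":0}
    - {"xyz":[-40,0,0],"twist":0}

```text
time_s: 17.35
tcp_pos: [601.6, 112.0, 292.6]
ee_rot: [0.0, 0.95, -0.311, 0.0]
force: [1.3, 0.4, -0.4]
gripper_width: -0.002
finger_force: 0.0
```

```bash
python3 wl.py w4; python3 look.py
```

```text
[601.6 112.  292.6] psi -36.25613079458888 17.35 [ 1.30108323  0.44450271 -0.39881809]
red ([341.9, 105.2], [335, 95, 16, 20, 238])
   z 198 [620.2  26.6] r 72.4 ang -32.7
   z 156 [612.7  18.6] r 71.3 ang -41.4
red ([326.3, 272.3], [316, 260, 23, 25, 379])
   z 198 [524.9  99.7] r 48.4 ang 135.4
   z 156 [499.3 105.6] r 72.0 ang 146.4
red ([148.1, 342.4], [138, 332, 21, 22, 263])
   z 198 [556.2 247.7] r 182.1 ang 91.0
   z 156 [536.5 281.8] r 217.3 ang 96.0
yel ([341.6, 59.9], [326, 38, 38, 50, 1174])
   z 198 [643.3  12.3] r 99.5 ang -32.4
   z 156 [640.3   1.6] r 103.3 ang -38.3
yel ([491.9, 134.2], [475, 113, 37, 48, 1087])
   z 198 [546.2 -43.1] r 109.6 ang -96.9
   z 156 [524.7 -64.4] r 134.6 ang -104.9
yel ([479.0, 200.9], [467, 193, 26, 17, 102])
   z 198 [508.9 -16.2] r 96.2 ang -121.6
   z 156 [480.2 -32.4] r 126.0 ang -128.9
yel ([480.6, 219.4], [442, 198, 69, 48, 372])
   z 198 [495.5 -11.1] r 99.8 ang -129.7
   z 156 [464.4 -26.3] r 132.2 ang -135.9
yel ([80.6, 232.0], [39, 213, 84, 40, 441])
   z 198 [656.1 223.6] r 185.2 ang 58.5
   z 156 [655.5 253.1] r 210.7 ang 62.
[... 252 characters left out ...]
g -145.3
yel ([498.1, 255.6], [485, 247, 27, 17, 82])
   z 198 [461.9  -9.1] r 122.8 ang -142.5
   z 156 [424.3 -23.9] r 162.0 ang -146.4
yel ([159.0, 257.7], [143, 251, 32, 15, 98])
   z 198 [607.5 191.9] r 135.1 ang 69.1
   z 156 [597.7 215.3] r 154.5 ang 75.6
[601.51585886 111.8019983  292.45055027] [ 2.02213509e-04  9.50290357e-01 -3.11365044e-01  7.30297571e-05] 17.4 [-0.09463632 -0.75462538  0.00119973]
red ([263.2, 172.5], [262, 171, 4, 4, 11])
   z 215 [603.9  19.1] r 64.5 ang -46.2
   z 198 [608.2  18.9] r 67.7 ang -43.7
   z 156 [618.8  18.4] r 76.0 ang -38.5
yel ([267.4, 163.6], [263, 158, 9, 12, 52])
   z 198 [633.9   6.2] r 95.4 ang -38.6
   z 158 [644.8   5.3] r 104.6 ang -35.3
```

View pics/w4.png

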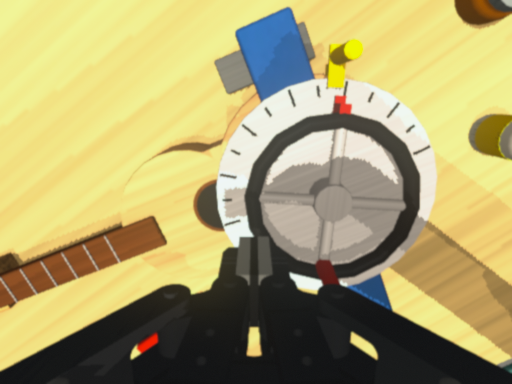

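The wrist view shows the pointer tip at about (342,96) and the marker's inner edge at about (336,88), so the marker is a few degrees short. I'll measure that gap from this view.

```bash
cat > gap.py <<'E'
from h import *
from scipy.spatial.transform import Rotation as Ro
st=get_state();s=optics.snapshot("wrist")
q=st["ee_rot"];R=Ro.from_quat([q[1],q[2],q[3],q[0]]).as_matrix()
T=np.eye(4);T[:3,:3]=R;T[:3,3]=st["tcp_pos"]; M=np.linalg.inv(T@s["tool_from_camera"]); s["R"]=M[:3,:3];s["t"]=M[:3,3]
C=np.array([559.3,65.7]); im=s["img"]; h=cv2.cvtColor(im,cv2.COLOR_BGR2HSV)
hub=ray(s,333,204,183)[:2]; print("tcp",st["tcp_pos"].round(1),"hub in view",hub.round(1),"t",st["time_s"])
for Cc in (C,hub):
  for n,lo,hi,rr in(("ptr",(0,130,60),(8,255,255),(66,82)),("mk",(20,130,60),(34,255,255),(76,92))):
    v,u=np.where(cv2.inRange(h,lo,hi)>0)
    P=np.array([ray(s,a,b,156 if n=="ptr" else 157)[:2] for a,b in zip(u,v)])-Cc
    r=np.hypot(*P.T);a=np.degrees(np.arctan2(P[:,1],P[:,0]));k=(a>-60)&(a<0)
    for r0 in range(rr[0],rr[1],4):
        m=k&(r>=r0)&(r<r0+4)
        if m.sum()>4: print(n,r0,m.sum(),a[m].mean().round(2),a[m].min().round(1),a[m].max().round(1))
E
python3 gap.py
```

```text
tcp [601.4 111.7 292.4] hub in view [560.7  66.6] t 17.45
ptr 66 84 -42.28 -47.3 -37.0
ptr 70 79 -41.57 -47.1 -36.7
ptr 74 60 -39.65 -42.6 -36.6
mk 84 89 -36.42 -40.3 -32.5
mk 88 100 -36.26 -40.4 -32.0
ptr 66 86 -43.42 -48.7 -38.3
ptr 70 78 -42.66 -48.2 -37.9
ptr 74 53 -40.8 -43.8 -37.8
mk 80 7 -39.1 -40.6 -37.6
mk 84 97 -37.21 -41.3 -33.4
mk 88 101 -37.42 -43.1 -32.9
```

The pointer is at -39.65° and the marker at -36.4° in the same view, so about 0.058 rad (6.2 mm) more. Returning for the final nudge.

apply_moves:
  commands:
    - {"xyz":[40,0,0],"twist":0}
    - {"xyz":[70,0,20],"twist":0}
    - {"xyz":[85,0,50],"twist":0}
    - {"xyz":[100,0,90],"twist":0}
    - {"xyz":[100,10,100],"twist":0}

```text
time_s: 18.0
tcp_pos: [674.2, 43.4, 186.9]
ee_rot: [0.002, 0.95, -0.312, -0.003]
force: [-0.7, 0.3, -0.9]
gripper_width: 0.001
finger_force: 0.0
```

apply_moves:
  commands:
    - {"xyz":[0,15,0],"twist":0}
    - {"xyz":[0,25,0],"twist":0}
    - {"xyz":[0,30,0],"twist":0}
    - {"xyz":[0.5,33,0],"twist":0.03}
    - {"xyz":[1,36.2,0],"twist":0.058}

```text
time_s: 18.5
tcp_pos: [655.6, 15.9, 194.7]
ee_rot: [-0.001, 0.941, -0.339, 0.002]
force: [0.8, 0.1, 0.4]
gripper_width: -0.002
finger_force: 0.4
```

apply_moves:
  commands:
    - {"xyz":[0,0,0],"twist":0}
    - {"xyz":[0,0,0],"twist":0}
    - {"xyz":[0,-10,0],"twist":0}
    - {"xyz":[0,-25,0],"twist":0}
    - {"xyz":[0,-40,0],"twist":0}

```text
time_s: 19.0
tcp_pos: [681.2, 48.0, 192.6]
ee_rot: [-0.0, 0.941, -0.338, -0.0]
force: [0.6, 0.7, -0.6]
gripper_width: -0.001
finger_force: 0.0
```

apply_moves:
  commands:
    - {"xyz":[-20,0,-40],"twist":0}
    - {"xyz":[-40,0,-80],"twist":0}
    - {"xyz":[-70,0,-100],"twist":0}
    - {"xyz":[-100,0,-100],"twist":0}
    - {"xyz":[-100,0,-100],"twist":0}

```text
time_s: 19.5
tcp_pos: [601.3, 115.8, 294.1]
ee_rot: [-0.001, 0.942, -0.335, -0.0]
force: [0.5, 0.0, 0.1]
gripper_width: 0.006
finger_force: 0.0
```

apply_moves:
  commands:
    - {"xyz":[0,15,0],"twist":0}
    - {"xyz":[0,15,0],"twist":0}
    - {"xyz":[0,15,0],"twist":0}
    - {"xyz":[0,15,0],"twist":0}
    - {"xyz":[0,15,0],"twist":0}

```text
time_s: 20.0
tcp_pos: [594.0, 98.1, 292.4]
ee_rot: [0.0, 0.941, -0.339, -0.0]
force: [-0.6, 0.2, 0.8]
gripper_width: -0.001
finger_force: 0.0
```

```bash
python3 gap.py
python3 - <<'E'
from h import *
s=optics.snapshot("wrist");cv2.imwrite("pics/w5.png",cv2.resize(s["img"][0:280,130:510],None,fx=2,fy=2,interpolation=cv2.INTER_CUBIC))
E
```

```text
tcp [594.   98.1 292.4] hub in view [550.7  55.4] t 20.0
ptr 66 78 -41.73 -46.1 -37.4
ptr 70 63 -40.81 -45.6 -36.8
ptr 74 63 -39.61 -42.6 -36.8
mk 84 94 -38.94 -42.7 -35.2
mk 88 101 -39.38 -46.9 -33.0
ptr 66 69 -30.63 -34.6 -26.2
ptr 70 68 -30.24 -34.6 -26.4
ptr 74 58 -29.48 -32.5 -26.5
ptr 78 21 -29.5 -32.5 -26.9
mk 84 64 -30.53 -33.8 -26.4
mk 88 109 -31.44 -40.4 -26.6
```

View pics/w5.png

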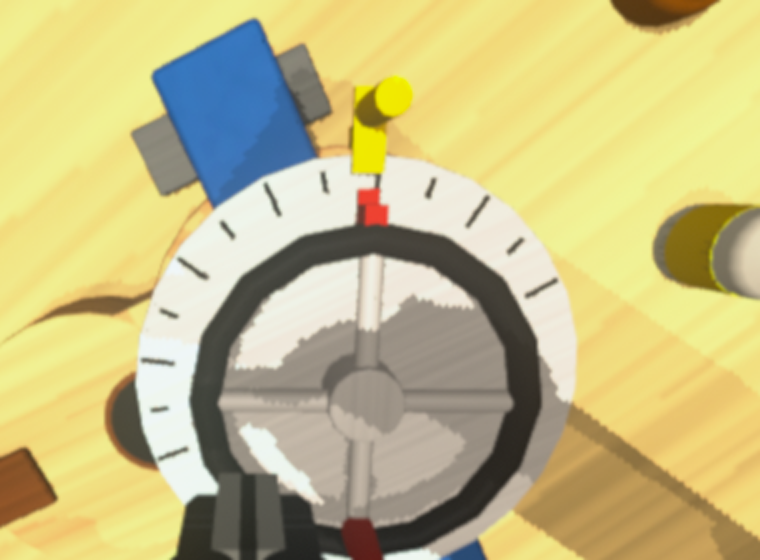

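The marker's inner edge at (368,172) is in line with the pointer tip at (368,190), within about 1 mm. The arm is clear of everything, the push on the peg was snug, and nothing else has moved. Handing in.

```bash
python3 -c "
from bench import manip
print(manip.job_done())"
```

```text
the job is handed in; nothing more can be done
None
```

I turned the wheel until the pad bit, at about 5 N of extra push on the peg (roughly 13 N on the bridge by the given ratio). I then slid the yellow marker into line with the pointer to within about 1 mm, moved the arm clear of everything, and handed the job in at about 20 s; no verdict came back.

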